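# Grade a casting spacer in the slot gauge

## Task

Take the spacer that stands alone at the near end of the holder and find its size in the slot gauge: offer its blade gently to the narrowest slot first, then step along to the wider ones until the first slot accepts it, and leave it there upright, pushed fully home with its collar on the gauge, and let go. Feel rather than force: never press it on the gauge with more than 20 N. Leave the other two spacers in the holder, and the dish, timer and well plate where they lie.

Things in the scene. Friction and masses are not known exactly. Their poses are not given: they have to be found in the camera images.
- gauge: Bare metal slot gauge: block 58 (x) x 125 (y) x 40 high, top 62 mm over the bench, on a sprung base: gives only straight down, from 2 N, 1.5 N per mm, 10 mm at most, then solid. Five blind slots in its flat top, in a row along y, 34 long (x), 34 deep, sharp mouths; they widen from -y (slot 1) to +y (slot 5); dots on the near (-x) face count them. Origin: centre of the block's underside
- slot_1 (a point): Centre of the mouth of gauge slot 1, 6 mm wide (y), 34 long (x), in its top plane, at y = -49.5 in the gauge's frame, same axes. Home, a spacer's foot is 30 below it, collar on the top. Too narrow for every spacer
- slot_2 (a point): Centre of the mouth of gauge slot 2, 9.5 mm wide (y), 34 long (x), in its top plane, at y = -31.75 in the gauge's frame, same axes. Home, a spacer's foot is 30 below it, collar on the top. A blade has 1.3 mm total play (y) and 4 mm (x) in the narrowest slot it fits; it is 2.2 mm too thick for the next narrower one, stands on its edges; in the next wider a key post in the floor stops it 3 mm short
- slot_3 (a point): Centre of the mouth of gauge slot 3, 13 mm wide (y), 34 long (x), in its top plane, at y = -10.5 in the gauge's frame, same axes. Home, a spacer's foot is 30 below it, collar on the top. A blade has 1.3 mm total play (y) and 4 mm (x) in the narrowest slot it fits; it is 2.2 mm too thick for the next narrower one, stands on its edges; in the next wider a key post in the floor stops it 3 mm short
- slot_4 (a point): Centre of the mouth of gauge slot 4, 16.5 mm wide (y), 34 long (x), in its top plane, at y = 14.25 in the gauge's frame, same axes. Home, a spacer's foot is 30 below it, collar on the top. A blade has 1.3 mm total play (y) and 4 mm (x) in the narrowest slot it fits; it is 2.2 mm too thick for the next narrower one, stands on its edges; in the next wider a key post in the floor stops it 3 mm short
- slot_5 (a point): Centre of the mouth of gauge slot 5, 20 mm wide (y), 34 long (x), in its top plane, at y = 42.5 in the gauge's frame, same axes. Home, a spacer's foot is 30 below it, collar on the top. The widest; not the narrowest fit of any spacer
- holder: Grey plastic holder, fixed to the bench: block 204 (x) x 52 (y) x 45 high with three pockets in its top in a row along x, each 34 (x) x 20 (y), 36 deep: one alone at the near (-x) end, at x = -72 mm, and a pair at the far end, at x = 26 and 78 mm. Which spacer stands where varies. Origin: centre of underside
- lone_pocket (a point): Centre of the mouth of the holder's lone pocket, on its top face 45 mm above the bench; axes as the holder's
- spacer_a: Spacer, one of three: white handle 26 (x) x 16 (y) x 40 high on a collar 40 x 30 x 6, metal blade 30 wide (x), 30 long (z), thickness (y) 7 to 16 mm, different in each and not told. Flat square-edged foot with a key notch 14 wide (x). Origin: centre of the foot, z up: collar z = 30-36, handle 36-76 mm. Starts in a holder pocket, axes as the holder's, foot 15 mm over the bench. 0.1-0.17 kg
- spacer_b: Spacer, one of three: white handle 26 (x) x 16 (y) x 40 high on a collar 40 x 30 x 6, metal blade 30 wide (x), 30 long (z), thickness (y) 7 to 16 mm, different in each and not told. Flat square-edged foot with a key notch 14 wide (x). Origin: centre of the foot, z up: collar z = 30-36, handle 36-76 mm. Starts in a holder pocket, axes as the holder's, foot 15 mm over the bench. 0.1-0.17 kg
- spacer_c: Spacer, one of three: white handle 26 (x) x 16 (y) x 40 high on a collar 40 x 30 x 6, metal blade 30 wide (x), 30 long (z), thickness (y) 7 to 16 mm, different in each and not told. Flat square-edged foot with a key notch 14 wide (x). Origin: centre of the foot, z up: collar z = 30-36, handle 36-76 mm. Starts in a holder pocket, axes as the holder's, foot 15 mm over the bench. 0.1-0.17 kg
- petri: Bystander: clear round lidded dish, 58 diameter x 15 high, between holder and gauge; origin under its centre
- timer: Bystander: small square bench timer 62 x 62 x 20, behind the gap between holder and gauge; origin under its centre
- well_plate: Bystander: flat white plate of small wells 74 x 108 x 14, left of the holder; origin under its centre
Not all that is in view belongs to the job. Leave any yellow look-alike of the spacer_a alone.

How it is judged:
By the outcome, as a careful person would: the job done as asked, in the order asked, and still so for the second after the job is handed in, with the robot touching nothing.
It also fails if it takes over 64 s, if anything falls off the work surface, if the arm or the gripper's body presses on something with over 40 N, if the wrist force passes 120 N, or if a joint passes its speed limit or range.

## Robot

A 6-joint arm with a two-finger parallel gripper is mounted at the origin on a cart in front of the work surface, level with it; the furniture and walls round the work are solid. World frame = base frame: x ahead of the robot, y to its left, z up, the work surface at z = 0. Lengths are in m, angles in rad, forces in N, time in s.
With the tool pointing down it reaches from about 0.375 to 0.925 m from the base axis. Payload 5.7 kg.
Tool frame: the origin (TCP) lies at the very end of the fingers, on their centre line; the grasp point (between the pads) lies ctrl.hold_point_z behind it (ctrl.hold_point_z is the distance from the TCP to the grasp point, in m); x points along the fingers, y is the direction in which the jaws open and shut, and the axes are right-handed (so a half turn about x gives the same grasp; the last joint's range is limited). The gripper opens to 85 mm and grips with 20 to 120 N. Pads are 22 mm wide; open, the fingers measure 114 mm over their backs; the gripper's body (76 mm by 85 mm) begins 54 mm behind the grasp point. The pads swing forward as they close: fully open they stand 13 mm farther back than shut.
Start: joints at [1.221, 0.359, 1.51, -0, 1.272, -0.115], TCP at [0.14, 0.584, 0.231] pointing down, gripper open.
Joint ranges: [-2.97, 2.97], [-1.01, 2.36], [0.21, 2.38], [-0.96, 4.11], [0.2, 2.71], [-2.98, 2.98]. Speed limits (rad/s): [2.39, 2.39, 3.14, 3.14, 3.14, 3.14].

## Interface

Orientations are given as a unit quaternion [x, y, z, w].
In Python, from cell import ctrl, kin, viewer gives the robot as it stands. Calls block until the motion is done:
- ctrl.goto(position, orientation): joint-space move of the TCP to a pose.
- ctrl.move_l(position, ori=None, feed=0.15): straight line of the TCP; ori=None keeps the orientation; feed is the mean speed in m/s.
- ctrl.movej(angles): joint-space move.
- ctrl.grip(opening, grip_force=None): opening from 0.0 (shut) to 1.0 (fully open); grip_force is the grip in N (None keeps the last); returns when the fingers have stopped.
- ctrl.dwell(seconds).
- kin.ik(position, orientation): joint angles nearest the present ones, or None.
- ctrl.get_state(): the state.
- viewer.read_camera(name): name is "side" or "top"; returns a dict with "image" (480x640x3 uint8, red, green, blue), "vfov" (degrees; the focal length in pixels is half the picture's height over the tangent of half this angle, whatever the lens; pixels are square), "cx", "cy" (the principal point, pixels), "eye" and "rotation" of the camera in the world. Camera axes: x right, y down, z forward; pixel columns grow to the right and rows downward; lengths in m; the calibration is good to about 2 mm. A picture is of the moment at which its call begins. There is no depth.
A pose or a line that the arm cannot do raises ctrl.PlanningError and nothing moves.
- ctrl.hand_in(): hands the job in, once; it reports no verdict.
The state is a dict: "t": time; "joint_pos": joint angles; "joint_vel": joint speeds; "joint_torque": joint torques, N m; "eef_pos": TCP position; "eef_rot": TCP orientation; "force": force on the tool from outside, world axes, zero at the start; "wrist_torque": the same for the moment, N m; "grip_width": opening from 0.0 (shut) to 1.0 (fully open).
Only numpy, scipy, OpenCV 4.12 (cv2) and the standard library are available. Lean on these libraries where they do the work, as an engineer would, in place of code of your own. Each camera call takes 0.05 s, during which the arm holds its last target.

## Working session

There is one attempt and no reset: what is moved stays moved. The work goes in short steps, each a Python script; the robot and the scene stay as the last script left them, time stands still between calls to the robot, and variables do not carry over. Pictures are saved under pics/ and viewed, and the job is handed in when it is done.

```bash
ls; mkdir -p pics
python3 - <<'E'
from cell import ctrl,kin,viewer
import cv2
s=ctrl.get_state();print(s['t'],s['eef_pos'],s['eef_rot'],s['force'],ctrl.hold_point_z)
for n in("side","top"):
    r=viewer.read_camera(n);cv2.imwrite(f"pics/{n}0.png",r["image"][:,:,::-1]);print(n,r['vfov'],r['cx'],r['cy'],r['eye'],r['rotation'], [k for k in r])
E
```

```text
pics
0.0 [0.1393741  0.58287751 0.23043456] [ 0.08218213  0.70239151 -0.08347451  0.70208566] [-0.87501838 -0.57927037  1.23613538] 0.0187
side 53.97220714024324 318.85690797427486 244.88101131205346 [ 0.74522807 -0.27039577  0.91178814] [ 0.94017131  0.20343073 -0.06000629 -0.26663289] ['image', 'vfov', 'cx', 'cy', 'eye', 'rotation']
top 47.0819776904127 307.41650200197773 243.58959071640936 [0.33222861 0.2116877  1.20339908] [ 0.71059151 -0.69806582  0.06320074 -0.06139613] ['image', 'vfov', 'cx', 'cy', 'eye', 'rotation']
```

View pics/side0.png

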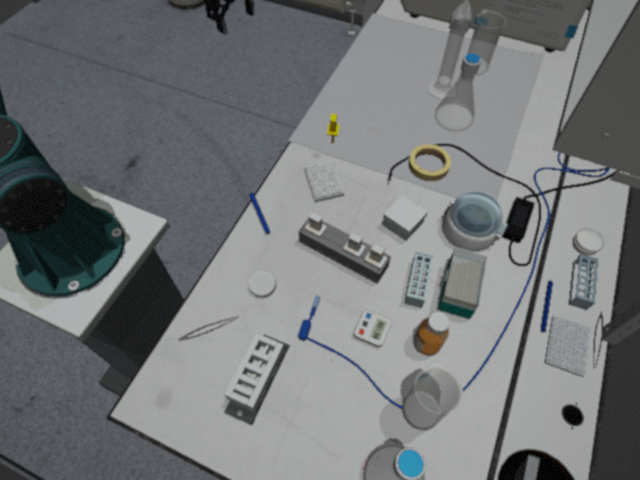

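View pics/top0.png

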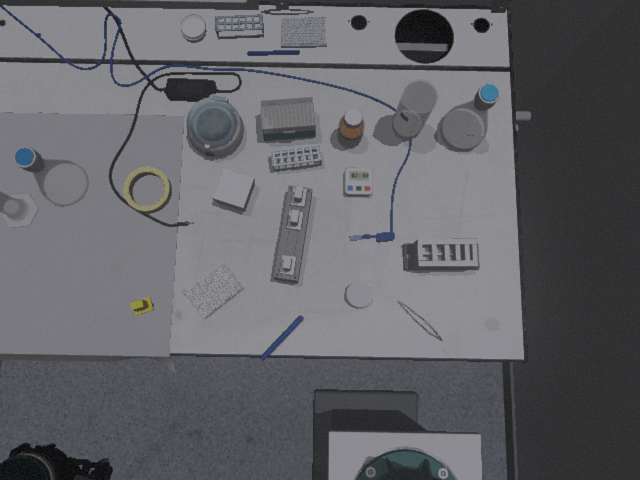

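```bash
cat > h.py <<'E'
from cell import ctrl,kin,viewer
import cv2,numpy as np
from scipy.spatial.transform import Rotation as R
def cam(n):
    r=viewer.read_camera(n); r['f']=240/np.tan(np.radians(r['vfov'])/2)
    q=np.array(r['rotation']); r['M']=R.from_quat(q).as_matrix() if q.size==4 else q
    r['eye']=np.array(r['eye']); return r
def ray(r,uv):
    d=np.array([(uv[0]-r['cx'])/r['f'],(uv[1]-r['cy'])/r['f'],1.]); return r['M']@d
def onz(r,uv,z):
    d=ray(r,uv); return r['eye']+d*(z-r['eye'][2])/d[2]
def proj(r,p):
    c=r['M'].T@(np.array(p)-r['eye']); return c[:2]/c[2]*r['f']+[r['cx'],r['cy']]
def tri(a,ua,b,ub):
    da,db=[v/np.linalg.norm(v) for v in(ray(a,ua),ray(b,ub))]
    A=np.stack([da,-db],1); t=np.linalg.lstsq(A,b['eye']-a['eye'],rcond=None)[0]
    p,q=a['eye']+da*t[0],b['eye']+db*t[1]; return (p+q)/2,np.linalg.norm(p-q)
E
python3 - <<'E'
import cv2
def crop(n,x0,y0,x1,y1,s,o):
    im=cv2.imread(f"pics/{n}0.png")[y0:y1,x0:x1]
    cv2.imwrite(f"pics/{o}.png",cv2.resize(im,None,fx=s,fy=s,interpolation=cv2.INTER_CUBIC))
crop("top",260,170,360,290,5,"t_h"); crop("top",395,225,495,285,8,"t_g")
crop("side",290,200,400,285,7,"s_h"); crop("side",215,325,295,425,6,"s_g")
E
```

```text
(no output)
```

View pics/t_h.png

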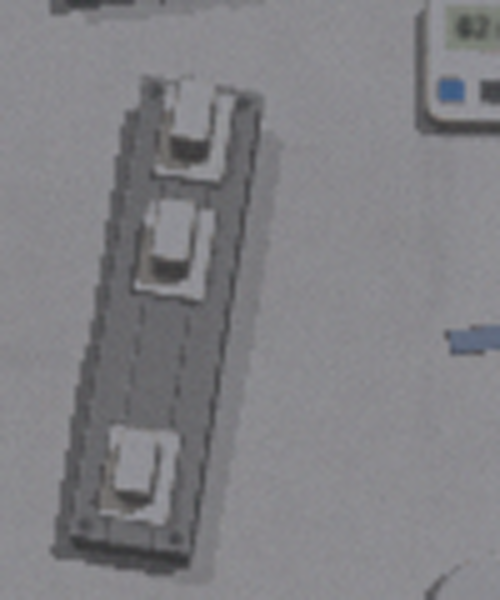

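View pics/t_g.png

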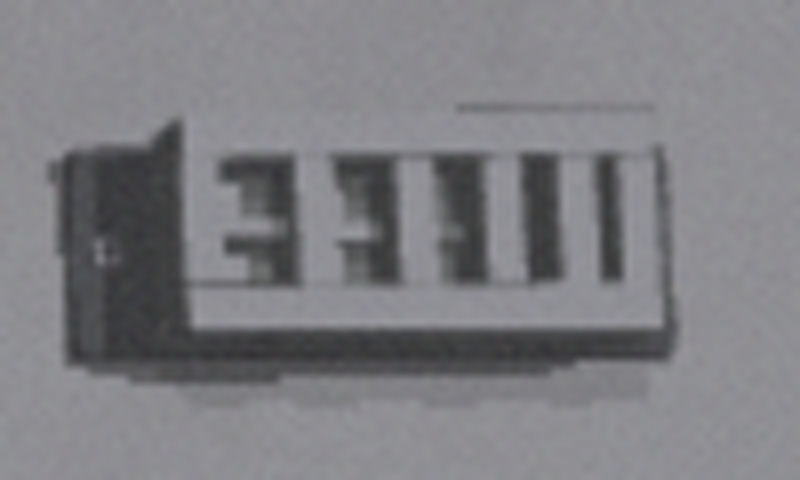

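View pics/s_h.png

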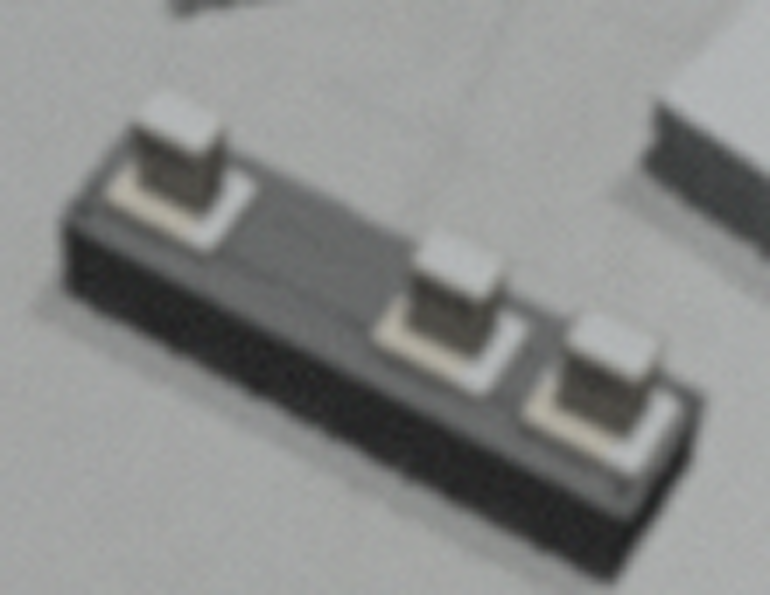

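View pics/s_g.png

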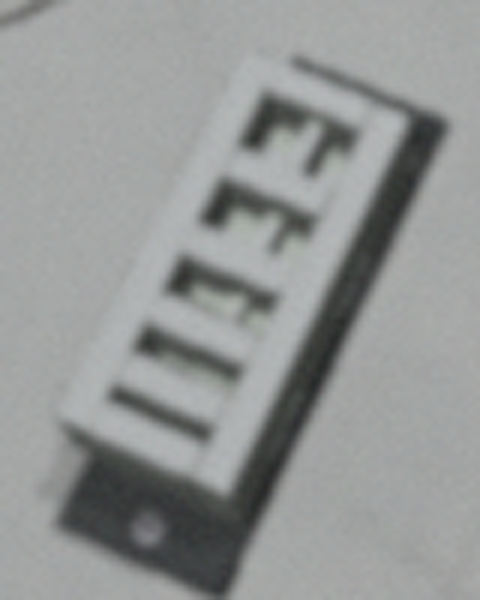

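Run:
```python
from h import *
import pickle
T=cam("top");S=cam("side")
pickle.dump((T,S),open("c0.pkl","wb"))
def c(X,x0,y0,s): return ((X[0]+.5)/s-.5+x0,(X[1]+.5)/s-.5+y0)
th=lambda X:c(X,260,170,5); tg=lambda X:c(X,395,225,8)
sh=lambda X:c(X,290,200,7); sg=lambda X:c(X,215,325,6)
def pr(n,a,b):
    p,e=tri(T,a,S,b); print(n,np.round(p*1000,1),'gap %.1f'%(e*1000))
# gauge top corners: near -y, near +y
pr('g near -y',tg((668,328)),sg((68,425)))
pr('g near +y',tg((190,328)),sg((250,55)))
pr('g far -y',tg((660,105)),sg((238,497)))
pr('slot1 near',tg((612,280)),sg((116,392)))
pr('slot1 far',tg((608,155)),sg((211,434)))
pr('slot5 -y near',tg((297,283)),sg((248,145)))
# holder top corners
pr('h near+y',th((75,540)),sh((130,135)))
pr('h near-y',th((190,550)),sh((68,225)))
pr('h far-y',th((262,97)),sh((632,520)))
# lone handle top corners
pr('hand near +y',th((116,490)),sh((165,93)))
pr('hand near -y',th((152,492)),sh((135,122)))
pr('hand far -y',th((158,432)),sh((190,150)))
pr('hand far +y',th((121,428)),sh((225,122)))
for k,x in zip('1235',[(78,538),(190,548),(260,97),(148,80)]): print(k,np.round(onz(T,th(x),.045)*1000,1))
```

```text
g near -y [ 499.1 -147.9   52.9] gap 6.3
g near +y [495.2 -22.6  55.7] gap 2.7
g far -y [ 557.2 -146.    60.3] gap 5.5
slot1 near [ 509.8 -133.2   57.7] gap 3.2
slot1 far [ 542.5 -132.6   60.7] gap 2.7
slot5 -y near [508.3 -50.   56.8] gap 4.9
h near+y [465.4 278.7  29.2] gap 2.5
h near-y [463.2 231.   39.2] gap 3.4
h far-y [662.6 203.9  41.2] gap 4.7
hand near +y [483.  261.5  83.1] gap 4.6
hand near -y [481.1 246.1  87. ] gap 2.7
hand far -y [503.5 242.7  90.8] gap 1.8
hand far +y [506.6 258.8  85.9] gap 0.6
1 [465.4 277.3  45. ]
2 [462.  229.9  45. ]
3 [659.5 203.5  45. ]
5 [666.2 252.4  45. ]
```

Run:
```python
from h import *
import pickle
T,S=pickle.load(open("c0.pkl","rb"))
def c(X,x0,y0,s): return ((X[0]+.5)/s-.5+x0,(X[1]+.5)/s-.5+y0)
th=lambda X:c(X,260,170,5); sh=lambda X:c(X,290,200,7);sg=lambda X:c(X,215,325,6)
for r,f,P in((T,th,[(116,490),(152,492),(158,432),(121,428)]),(S,sh,[(165,93),(135,122),(190,150),(225,122)])):
    q=[onz(r,f(x),.091)*1000 for x in P]; print(np.round(q,1)[:,:2].tolist(),np.mean(q,0).round(1))
# nominal gauge projection; extract dark slot edges in top along y direction (cols)
g=cv2.cvtColor(T['image'],cv2.COLOR_RGB2GRAY).astype(float)
for y in range(246,260,2): print(y,g[y,418:482].astype(int).tolist())
for x in (424,430,442,455,463,470): print('col',x,g[228:275,x].astype(int).tolist())
for n,P in (('5+y',(262,92)),('1',(116,392)),('1-y near',(110,400)),('1 far-y',(206,440)),('1 far',(213,432)),('2 near+y',(148,328)),('3near+y',(180,257)),('4near+y',(215,182)),('5near+y',(262,95)),('5far+y',(355,135)),('4far+y',(315,218)),('3 far+y',(277,298)),('2far+y',(243,368))): print(n,np.round(onz(S,sg(P),.062)*1000,1)[:2])
```

```text
[[480.0, 259.8], [479.5, 245.1], [504.2, 243.3], [505.6, 258.4]] [492.3 251.6  91. ]
[[487.2, 258.0], [483.4, 244.5], [502.9, 242.0], [508.3, 255.7]] [495.5 250.   91. ]
246 [145, 143, 145, 141, 97, 68, 59, 65, 67, 67, 63, 64, 61, 85, 144, 147, 144, 143, 119, 71, 64, 69, 64, 63, 67, 69, 108, 145, 146, 147, 140, 90, 70, 69, 64, 64, 70, 107, 142, 146, 143, 140, 84, 62, 59, 62, 92, 143, 144, 147, 141, 100, 66, 73, 122, 145, 143, 144, 138, 86, 119, 144, 145, 145]
248 [144, 146, 144, 145, 142, 141, 135, 92, 87, 88, 76, 61, 68, 83, 142, 146, 145, 142, 134, 97, 92, 88, 75, 59, 67, 67, 96, 142, 144, 142, 143, 115, 90, 67, 59, 61, 74, 106, 146, 145, 145, 138, 88, 64, 66, 66, 88, 144, 145, 144, 141, 102, 64, 67, 109, 141, 147, 147, 137, 102, 119, 145, 144, 144]
250 [143, 144, 146, 142, 141, 142, 141, 106, 103, 105, 83, 64, 67, 76, 126, 145, 146, 144, 145, 142, 104, 102, 91, 65, 64, 68, 90, 143, 147, 145, 143, 121, 104, 74, 64, 65, 67, 97, 143, 145, 147, 141, 101, 68, 66, 62, 80, 146, 146, 144, 145, 120, 71, 67, 105, 146, 145, 145, 137, 99, 107, 142, 138, 142]
252 [146, 146, 146, 143, 143, 143,
[... 2111 characters left out ...]
39, 143, 139, 144, 141, 141, 124, 142, 144, 145, 145, 143, 84, 64, 62, 68, 66, 65, 62, 60, 59, 60, 61, 64, 66, 59, 64, 68, 117, 143, 143, 147, 145, 145, 82, 68, 63, 62, 73, 96, 123, 129, 131]
col 470 [144, 140, 141, 144, 146, 143, 143, 142, 145, 143, 127, 140, 148, 141, 147, 143, 88, 68, 66, 65, 64, 72, 71, 71, 70, 73, 73, 73, 74, 74, 80, 86, 120, 143, 143, 147, 143, 145, 85, 65, 69, 68, 123, 128, 128, 128, 128]
5+y [507.3 -32.8]
1 [ 512.2 -132.9]
1-y near [ 511.7 -135.6]
1 far-y [ 543.3 -134. ]
1 far [ 544.1 -131.2]
2 near+y [ 511.4 -112.3]
3near+y [509.6 -89.4]
4near+y [507.9 -64.4]
5near+y [507.8 -33.6]
5far+y [540.4 -33.1]
4far+y [541.4 -61.7]
3 far+y [542.4 -88.3]
2far+y [ 543.1 -111. ]
```

```bash
cat > gm.py <<'E'
from h import *
from scipy.optimize import least_squares
def cross(v,th,rise):
    out=[]
    for i in range(len(v)-1):
        a,b=v[i],v[i+1]
        if (rise and a<th<=b) or (not rise and a>=th>b): out.append(i+(th-a)/(b-a))
    return out
def gauge_top(T):
    g=cv2.cvtColor(T['image'],cv2.COLOR_RGB2GRAY).astype(float)
    A=[]; # (x,y,type,val)
    exp=[(-52.5,472),(-36.5,464.7),(-17,454.7),(6,444.3),(32.5,431.8)]
    for row in range(246,260):
        cs=[x+418 for x in cross(g[row,418:478],105,True)]
        for val,e in exp:
            m=[x for x in cs if abs(x-e)<2.2]
            if len(m)==1: A.append((*onz(T,(m[0],row),.062)[:2]*1000,1,val))
    for col in (427,428,429,440,441,442,451,452,453,462,463,464,470,471):
        v=g[:,col]
        f=[x+240 for x in cross(v[240:248],105,False)]; n=[x+257 for x in cross(v[257:264],105,True)]
        if f: A.append((*onz(T,(col,f[0]),.062)[:2]*1000,0,17))
        if n: A.append((*onz(T,(col,n[0]),.062)[:2]*1000,0,-17))
    A=np.array(A)
    def res(p):
        c,s=np.cos(p[2]),np.sin(p[2]); d=A[:,:2]-p[:2]
        lx=c*d[:,0]+s*d[:,1]; ly=-s*d[:,0]+c*d[:,1]
        return np.where(A[:,2]==1,ly,lx)-A[:,3]
    o=least_squares(res,[525,-83,0],loss='soft_l1'); return o.x,res(o.x),A
if __name__=="__main__":
    import pickle
    T,S=pickle.load(open("c0.pkl","rb"))
    p,r,A=gauge_top(T); print(p[:2],np.degrees(p[2]),r.std(),len(r))
    for v in np.unique(A[:,3]): print(v,r[A[:,3]==v].mean().round(2),r[A[:,3]==v].std().round(2))
E
python3 gm.py
```

```text
[523.57470332 -83.26025467] 1.3364110756855665 0.5170802807768736 98
-52.5 0.0 0.17
-36.5 -0.02 0.16
-17.0 0.09 0.93
6.0 -0.03 0.16
17.0 0.05 0.18
32.5 0.06 0.15
```

```bash
cat >> h.py <<'E'
def ori(jaw):  # jaw: world angle of tool y, rad
    x=np.array([0,0,-1.]);y=np.array([np.cos(jaw),np.sin(jaw),0]);return R.from_matrix(np.stack([x,y,np.cross(x,y)],1)).as_quat()
def st(msg=''):
    s=ctrl.get_state();print(msg,'t%.2f'%s['t'],np.round(np.array(s['eef_pos'])*1000,1),'F',np.round(s['force'],1),'w%.3f'%s['grip_width'],'q6 %.2f'%s['joint_pos'][5]);return s
def best(p,jaw):
    q0=np.array(ctrl.get_state()['joint_pos']);o=[]
    for k in(0,np.pi):
        q=kin.ik(p,ori(jaw+k))
        if q is not None:o.append((np.abs(np.array(q)-q0).max(),jaw+k,np.round(q,2)))
    o.sort(key=lambda t:t[0]);return o
E
python3 - <<'E'
from h import *
for p in([.4939,.2508,.15],[.524,-.133,.18]):
  for j in(-7.4,82.6): print(p,j,best(p,np.radians(j)))
E
```

```text
[0.4939, 0.2508, 0.15] -7.4 [(np.float64(0.8757425733663717), np.float64(-0.1291543646475804), array([ 0.35,  0.38,  1.7 , -0.  ,  1.06,  0.47])), (np.float64(2.5521896212109483), np.float64(3.0124382889422128), array([ 0.35,  0.38,  1.7 , -0.  ,  1.06, -2.67]))]
[0.4939, 0.2508, 0.15] 82.6 [(np.float64(0.9813932944160519), np.float64(1.4416419621473162), array([ 0.35,  0.38,  1.7 , -0.  ,  1.06, -1.1 ])), (np.float64(2.160199359173742), np.float64(4.583234615737109), array([ 0.35,  0.38,  1.7 , -0.  ,  1.06,  2.05]))]
[0.524, -0.133, 0.18] -7.4 [(np.float64(1.5972623615436141), np.float64(-0.1291543646475804), array([-0.38,  0.33,  1.7 , -0.  ,  1.11, -0.25])), (np.float64(3.009475897791396), np.float64(3.0124382889422128), array([-0.38,  0.33,  1.7 , -0.  ,  1.11,  2.89]))]
[0.524, -0.133, 0.18] 82.6 [(np.float64(1.5972623615436141), np.float64(4.583234615737109), array([-0.38,  0.33,  1.7 , -0.  ,  1.11,  1.32])), (np.float64(1.7029130825932937), np.float64(1.4416419621473162), array([-0.38,  0.33,  1.7 , -0.  ,  1.11, -1.82]))]
```

```bash
python3 - <<'E'
from h import *
P=np.array([.4939,.2508]);j=np.radians(-7.4)
ctrl.grip(0.7,25)
ctrl.goto([*P,.14],ori(j));st('above')
for n in("side","top"):
    cv2.imwrite(f"pics/{n}1.png",viewer.read_camera(n)["image"][:,:,::-1])
E
python3 - <<'E'
import cv2,numpy as np
a=cv2.imread("pics/side1.png")[170:300,260:400];b=cv2.imread("pics/top1.png")[200:330,220:360]
cv2.imwrite("pics/v1.png",np.hstack([cv2.resize(x,(400,372),interpolation=cv2.INTER_CUBIC) for x in(a,b)]))
E
```

```text
above t2.38 [493.7 251.7 140.2] F [ 0.1  0.6 -0.1] w0.701 q6 0.47
```

View pics/v1.png

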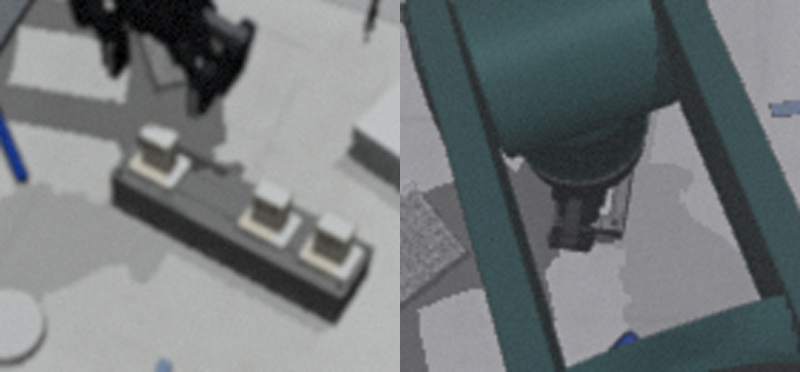

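```bash
python3 - <<'E'
from h import *
P=np.array([.4939,.2508]);j=np.radians(-7.4)
ctrl.move_l([*P,.058],feed=.1);st('down')
ctrl.grip(0.0,25);s=st('gripx')
ctrl.grip(0.7);st('open')
cv2.imwrite("pics/side2.png",viewer.read_camera("side")["image"][:,:,::-1])
E
python3 - <<'E'
import cv2
a=cv2.imread("pics/side2.png")[170:300,260:400];cv2.imwrite("pics/v2.png",cv2.resize(a,(700,650),interpolation=cv2.INTER_CUBIC)[:600])
E
```

```text
down t3.45 [494.4 251.   58.4] F [-0.   0.1 -1.5] w0.701 q6 0.47
gripx t3.84 [494.1 251.   58.6] F [-1.4 -0.3  5.8] w0.296 q6 0.47
open t4.27 [493.8 250.8  57.9] F [ 1.  -1.2  0.4] w0.701 q6 0.47
```

View pics/v2.png

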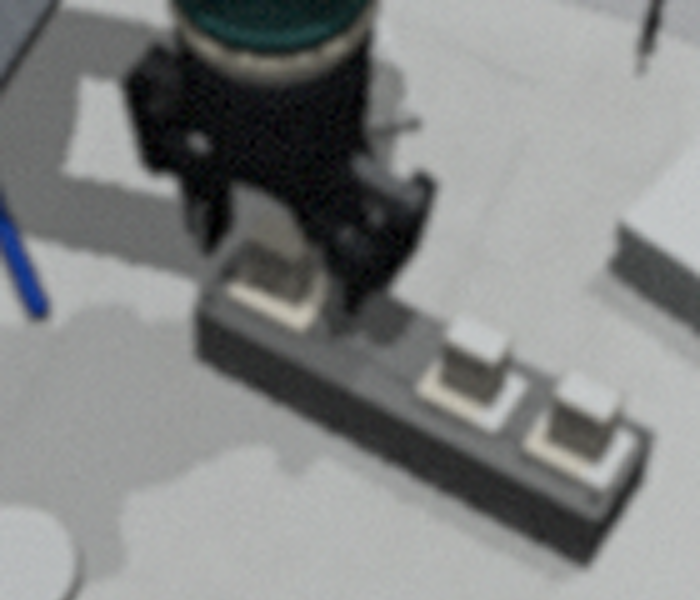

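```bash
python3 - <<'E'
from h import *
P=np.array([.4939,.2508]);j=np.radians(82.6)
ctrl.move_l([*P,.105],feed=.2)
ctrl.goto([*P,.105],ori(j));st('rot')
ctrl.move_l([*P,.058],feed=.1)
ctrl.grip(0.0,60);st('gripy')
ctrl.move_l([*P,.13],feed=.12);st('lift')
g=np.array([.525,-.0835]);a=np.radians(91.34)
def slot(y,x=0): c,s=np.cos(a-np.pi/2),np.sin(a-np.pi/2);return g+np.array([c*x-s*y,s*x+c*y])
ctrl.goto([*slot(-.0495),.15],ori(a));st('gauge')
F=[]
for i in range(10): ctrl.dwell(.02);F.append(ctrl.get_state()['force'])
print(np.mean(F,0),np.std(F,0))
for n in("side","top"):
    cv2.imwrite(f"pics/{n}3.png",viewer.read_camera(n)["image"][:,:,::-1])
E
python3 - <<'E'
import cv2,numpy as np
a=cv2.imread("pics/side3.png")[310:440,180:320];b=cv2.imread("pics/top3.png")[200:330,380:520]
cv2.imwrite("pics/v3.png",np.hstack([cv2.resize(x,(400,372),interpolation=cv2.INTER_CUBIC) for x in(a,b)]))
E
```

```text
rot t6.10 [493.5 250.6 104.4] F [-0.3 -0.  -0.8] w0.699 q6 -1.10
gripy t7.18 [494.5 251.1  58.7] F [-0.  -0.2  6.2] w0.181 q6 -1.10
lift t7.93 [493.2 250.5 129.4] F [-0.  -0.4 -1. ] w0.180 q6 -1.10
gauge t9.37 [ 526.1 -132.   149.7] F [-0.3  0.4 -2.2] w0.177 q6 -1.97
[-0.157834    0.16361168 -1.42196932] [0.34093507 0.47681912 0.46095501]
```

View pics/v3.png

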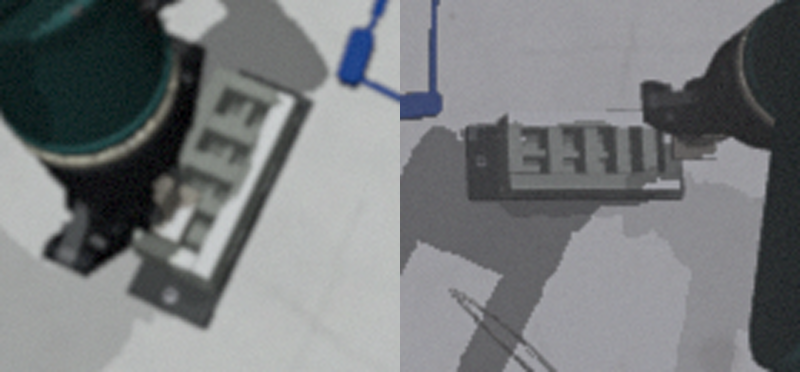

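```bash
cat > k.py <<'E'
from h import *
g=np.array([.525,-.0835]);a=np.radians(91.34)
Y=[None,-.0495,-.03175,-.0105,.01425,.0425]
def slot(y,x=0): c,s=np.cos(a-np.pi/2),np.sin(a-np.pi/2);return g+np.array([c*x-s*y,s*x+c*y])
def fz(n=4):
    F=[]
    for i in range(n): ctrl.dwell(.02);F.append(ctrl.get_state()['force'])
    return np.mean(F,0)
def lz(z,y,x=0,feed=.03): ctrl.move_l([*slot(y,x),z],feed=feed)
E
python3 - <<'E'
from k import *
lz(.110,Y[1],feed=.1);st();print(fz())
for n in("side","top"):
    cv2.imwrite(f"pics/{n}4.png",viewer.read_camera(n)["image"][:,:,::-1])
a=cv2.imread("pics/side4.png")[325:425,195:295];b=cv2.imread("pics/top4.png")[225:285,400:500]
cv2.imwrite("pics/v4.png",cv2.resize(a,(600,600),interpolation=cv2.INTER_CUBIC))
cv2.imwrite("pics/v4t.png",cv2.resize(b,(800,480),interpolation=cv2.INTER_CUBIC))
E
```

```text
t10.18 [ 526.2 -133.   110. ] F [ 0.1  0.3 -2.1] w0.180 q6 -1.97
[-0.26159293  0.35125024 -1.32338993]
```

View pics/v4.png

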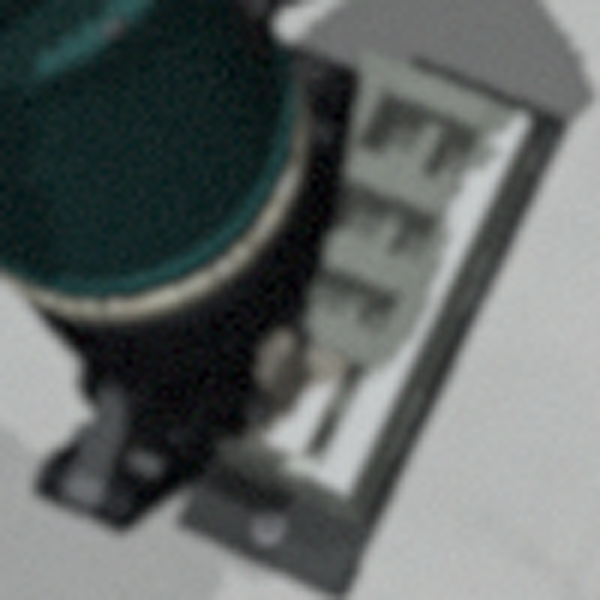

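View pics/v4t.png

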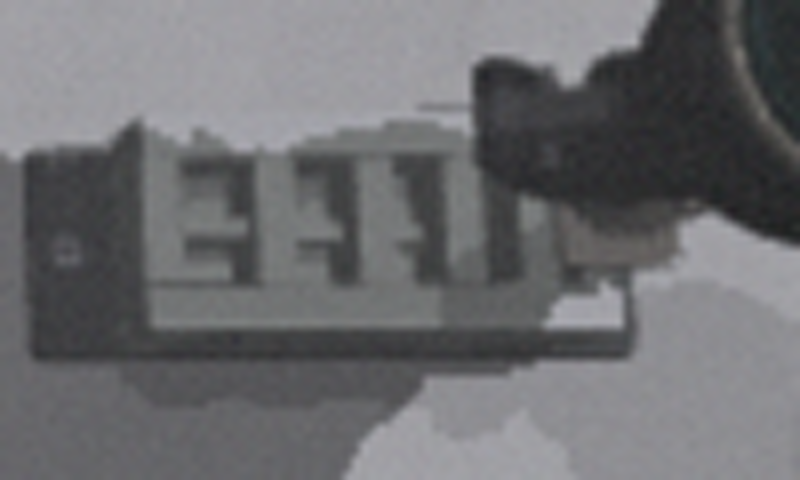

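Run:
```python
from h import *
import pickle
T,S=pickle.load(open("c0.pkl","rb"))
im=cv2.imread("pics/top4.png")[:,:,::-1].astype(int)
for r in range(249,262): print(r,[tuple(int(z) for z in im[r,c]) [0]-int(im[r,c,2]) for c in range(464,490)],[int(im[r,c].mean()) for c in range(464,490)])
def c(X,x0,y0,s): return ((X[0]+.5)/s-.5+x0,(X[1]+.5)/s-.5+y0)
for p in((560,262),(672,262),(560,230),(680,230)):
    print(p,[np.round(onz(T,c(p,400,225,8),z)*1000,1)[:2] for z in(.097,.103)])
```

```text
249 [-2, -5, 1, 0, -3, -2, -2, -1, -2, -1, -2, -2, 0, -3, -1, -1, 1, 0, 0, -2, -2, 1, 0, -2, -2, -5] [69, 89, 70, 64, 48, 51, 47, 49, 47, 47, 47, 48, 46, 48, 45, 45, 45, 47, 50, 44, 44, 45, 52, 48, 44, 38]
250 [0, -1, -1, -2, -2, -3, 2, -1, -2, -2, -6, -3, -1, -3, 2, 1, -1, 1, 0, -1, -1, -2, 4, 2, 4, -3] [75, 119, 115, 110, 83, 70, 70, 57, 51, 60, 54, 54, 51, 47, 49, 53, 61, 65, 65, 68, 60, 68, 88, 70, 55, 43]
251 [-5, -3, -4, -4, -2, -4, 5, 2, 0, -3, 0, -1, -4, -1, -3, 1, 1, 3, 4, 0, 0, 2, 1, -2, -2, -5] [78, 118, 122, 118, 96, 82, 90, 85, 59, 59, 59, 60, 60, 60, 61, 63, 68, 69, 70, 71, 65, 69, 76, 81, 106, 94]
252 [-1, 0, -3, -3, -2, 2, 0, 2, -3, 2, 0, -2, 1, 2, 0, 1, -2, 2, 2, 0, 3, -1, -4, -3, -4, -5] [74, 115, 120, 118, 97, 82, 93, 97, 77, 75, 59, 63, 60, 61, 67, 66, 69, 72, 68, 71, 86, 110, 121, 152, 160, 153]
253 [-3, 0, -2, -2, -3, -1, 6, 4, 3, 3, 2, -1, 2, -2, 2, -1, 1, 1, 0, 3, -1, -4, -5, -5, -4, -5] [75, 109, 115, 100, 97, 80, 90, 95, 96, 90, 67, 66, 70, 70, 63, 69, 65, 68, 82, 82, 110, 153, 158, 161, 162, 164]
254 [0, 0, -3, -3, -4, 1, 2, 3, 4, 2, 3, 1, 2, 3, 2, 4, 2, 1,
[... 1207 characters left out ...]
, -1, -1, -3, -1, -6, -3, -1, -3, -4, -3, -3, -3, -5, -7, -5, -5, -5, -7, -7, -4, -6, -4, -5, -6, -4] [88, 96, 96, 98, 100, 100, 80, 76, 78, 91, 104, 143, 105, 87, 89, 145, 159, 155, 161, 161, 146, 144, 145, 144, 144, 146]
261 [-1, -3, 0, -4, -1, -1, -6, -3, -2, -1, -3, -5, -6, -6, -4, -3, -5, -6, -3, -4, -3, -3, -5, -4, -4, -2] [97, 94, 99, 96, 96, 97, 99, 102, 98, 101, 112, 161, 157, 133, 99, 144, 146, 145, 147, 144, 140, 141, 143, 141, 140, 145]
(560, 262) [array([ 507.1, -119.6]), array([ 506.2, -117.8])]
(672, 262) [array([ 507.7, -148.1]), array([ 506.7, -146.1])]
(560, 230) [array([ 515.4, -119.9]), array([ 514.4, -118.1])]
(680, 230) [array([ 515.9, -150.5]), array([ 514.9, -148.5])]
```

```bash
sed -i 's/^g=.*/g=np.array([.524,-.0840]);a=np.radians(91.34)/' k.py
cat >> k.py <<'E'
B=-1.4
def touch(y,x=0,z0=.108,target=3.5,zmin=.098):
    lz(z0,y,x,feed=.1); z=z0
    while z>zmin:
        z-=.001; lz(z,y,x,feed=.02); f=fz(3)[2]-B
        if f>target: return z,f
    return z,f
E
python3 - <<'E'
from k import *
z,f=touch(Y[1]);print('slot1 contact',z,f);st()
lz(.112,Y[1],feed=.1);st()
E
```

```text
slot1 contact 0.104 4.025577021733837
 t11.80 [ 525.3 -133.5  104.2] F [-1.5 -0.5  2.7] w0.180 q6 -1.97
 t12.05 [ 525.6 -133.7  112.3] F [ 0.4 -1.3 -2. ] w0.178 q6 -1.97
```

```bash
cat >> k.py <<'E'
def sweep(y,x,z,offs):
    log=[]
    for o in offs:
        lz(z,y+o,x,feed=.015); F=fz(3); f=F[2]-B; log.append((round(o*1e3,1),round(f,1),round(F[1],1)))
        if f<1.2:
            f=fz(4)[2]-B
            if f<1.2: return o,log
    return None,log
E
python3 - <<'E'
from k import *
y=Y[2]-.003
z,f=touch(y);print('slot2',z,f)
lz(.1025,y,feed=.02);print(fz()[2]-B)
o,l=sweep(Y[2],0,.1025,np.arange(-.003,.0031,.0005));print(o,l);st()
E
```

```text
slot2 0.104 4.093131591845234
6.513551031585237
None [(np.float64(-3.0), np.float64(6.5), np.float64(-0.3)), (np.float64(-2.5), np.float64(6.5), np.float64(-2.0)), (np.float64(-2.0), np.float64(5.9), np.float64(-3.6)), (np.float64(-1.5), np.float64(6.6), np.float64(-4.8)), (np.float64(-1.0), np.float64(6.5), np.float64(-5.1)), (np.float64(-0.5), np.float64(6.3), np.float64(-4.9)), (np.float64(0.0), np.float64(6.5), np.float64(-4.4)), (np.float64(0.5), np.float64(6.2), np.float64(-4.3)), (np.float64(1.0), np.float64(6.4), np.float64(-4.7)), (np.float64(1.5), np.float64(6.6), np.float64(-4.6)), (np.float64(2.0), np.float64(6.6), np.float64(-4.6)), (np.float64(2.5), np.float64(6.4), np.float64(-4.6)), (np.float64(3.0), np.float64(6.3), np.float64(-4.7))]
 t17.77 [ 524.7 -112.7  102.5] F [ 1.8 -4.7  5.8] w0.180 q6 -1.93
```

Run:
```python
from k import *
lz(.108,Y[2]+.003,feed=.1)
y=Y[2]+.003
lz(.104,y,-.001,feed=.04);lz(.103,y,-.001,feed=.02);F=fz();print(F[2]-B)
o,l=sweep(Y[2],-.001,.103,np.arange(.0024,-.0025,-.0006));print(o,[(float(a),float(b),float(c)) for a,b,c in l]);st()
if o is None:
    lz(.110,Y[2],feed=.1); print(fz())
```

```text
5.630945874783171
None [(2.4, 5.7, 4.2), (1.8, 6.2, 4.0), (1.2, 5.4, 3.7), (0.6, 5.5, 4.1), (0.0, 5.6, 3.6), (-0.6, 5.8, 4.0), (-1.2, 6.4, 3.9), (-1.8, 5.9, 4.1), (-2.4, 5.5, 3.8)]
 t21.28 [ 523.9 -118.3  103. ] F [0.1 3.5 4. ] w0.180 q6 -1.94
[ 0.00340172  0.23929791 -1.80429317]
```

Run:
```python
from k import *
lz(.110,Y[3]-.003,.0005,feed=.1)
y=Y[3]-.003
lz(.104,y,.0005,feed=.04);lz(.103,y,.0005,feed=.02);F=fz();print(F[2]-B)
o,l=sweep(Y[3],.0005,.103,np.arange(-.0024,.0037,.0006));print(o,[(float(a),float(b),float(c)) for a,b,c in l]);st()
```

```text
5.54229985258387
-4.336808689942018e-19 [(-2.4, 5.3, -3.3), (-1.8, 6.0, -4.4), (-1.2, 5.9, -3.9), (-0.6, 5.6, -3.4), (-0.0, -0.2, 0.1)]
 t24.12 [523.3 -93.6 102.2] F [ 0.6  0.3 -2.1] w0.181 q6 -1.90
```

Run:
```python
from k import *
z=.1025;yo=0.0;xo=.0005
while z>.070:
    z-=.003 if z>.079 else .001
    lz(z,Y[3]+yo,xo,feed=.04);F=fz(3);f=F[2]-B
    print('%.4f y%.2f x%.2f'%(z,yo*1e3,xo*1e3),np.round(F-[0,0,B],1))
    if f>6: break
    if abs(F[1])>1.5: yo+=np.sign(F[1])*.0003
    if abs(F[0])>1.5: xo+=np.sign(F[0])*.0004
st()
```

```text
0.0995 y0.00 x0.50 [ 0.1 -0.   0. ]
0.0965 y0.00 x0.50 [-0.5  0.1 -0.6]
0.0935 y0.00 x0.50 [-0.1  0.1 -0.8]
0.0905 y0.00 x0.50 [ 0.4  1.4 -0.8]
0.0875 y0.00 x0.50 [-0.1  1.1 -0.9]
0.0845 y0.00 x0.50 [ 0.   1.1 -0.9]
0.0815 y0.00 x0.50 [ 0.2  1.7 -1.2]
0.0785 y0.30 x0.50 [-0.6 -0.5 -0.2]
0.0775 y0.30 x0.50 [-0.2 -0.7 -0.5]
0.0765 y0.30 x0.50 [0.2 0.5 0.4]
0.0755 y0.30 x0.50 [-0.1 -0.3  2.9]
0.0745 y0.30 x0.50 [-0.4 -0.1  3.8]
0.0735 y0.30 x0.50 [-0.2  0.4  5.6]
0.0725 y0.30 x0.50 [-0.7 -0.3  6.8]
 t28.32 [524.9 -94.3  72.6] F [-0.2 -0.8  4.9] w0.179 q6 -1.90
```

Run:
```python
from k import *
lz(.0755,Y[3]+.0003,.0005,feed=.02);print(fz()-[0,0,B])
ctrl.grip(0.6);st('open');print(fz())
lz(.14,Y[3]+.0003,.0005,feed=.15)
ctrl.goto([.45,.13,.25],ori(a));st('clear')
for n in("side","top"):
    cv2.imwrite(f"pics/{n}5.png",viewer.read_camera(n)["image"][:,:,::-1])
A=cv2.imread("pics/side5.png")[325:425,205:295];b=cv2.imread("pics/top5.png")[225:285,395:495]
cv2.imwrite("pics/v5.png",cv2.resize(A,(540,600),interpolation=cv2.INTER_CUBIC))
cv2.imwrite("pics/v5t.png",cv2.resize(b,(800,480),interpolation=cv2.INTER_CUBIC))
```

```text
[ 0.58592875 -0.42517193  2.23687407]
open t29.12 [524.6 -94.1  75.4] F [-0.1 -0.2  0.7] w0.594 q6 -1.90
[ 0.20074516 -0.18276304  0.00020209]
clear t30.78 [450.1 129.3 249.2] F [-0.4 -0.1 -0.5] w0.596 q6 -1.46
```

View pics/v5.png

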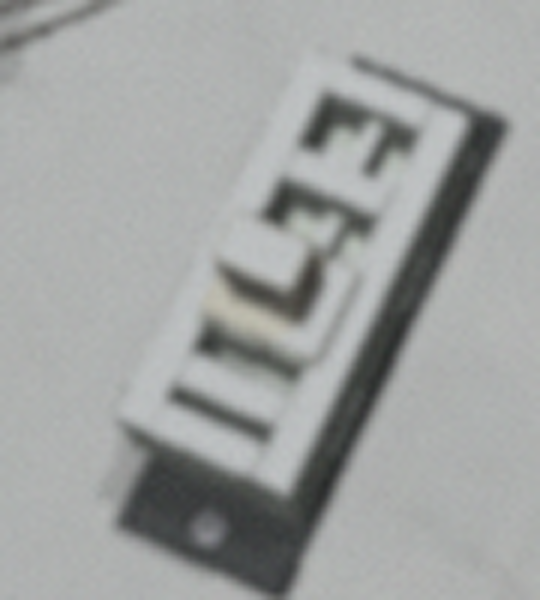

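View pics/v5t.png

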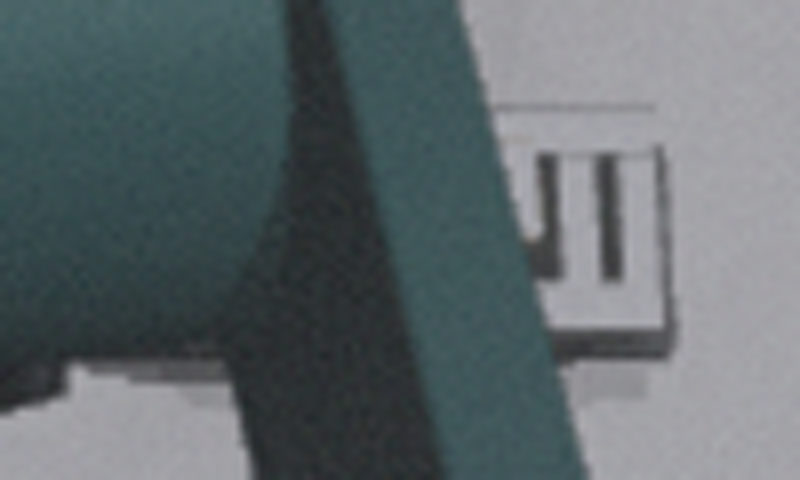

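View pics/side5.png

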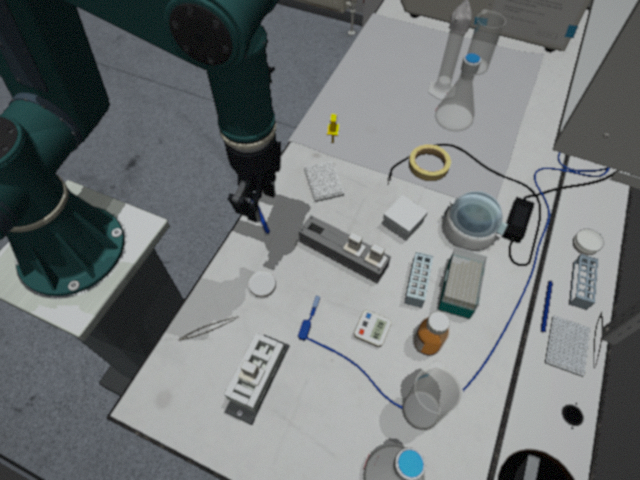

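Run:
```python
from k import *
ctrl.goto([.3,.45,.28],ori(a));st('clear')
T=cam("top");S=cam("side")
import pickle;pickle.dump((T,S),open("c6.pkl","wb"))
for n,I,b in(("t",T,(225,285,395,495)),("s",S,(325,425,205,295))):
    im=I['image'][b[0]:b[1],b[2]:b[3],::-1]; cv2.imwrite(f"pics/v6{n}.png",cv2.resize(im,None,fx=[8,6][n=='s'],fy=[8,6][n=='s'],interpolation=cv2.INTER_CUBIC))
```

```text
clear t32.22 [300.8 449.2 279.7] F [ 0.5 -0.7  0.4] w0.598 q6 -0.74
```

View pics/v6t.png

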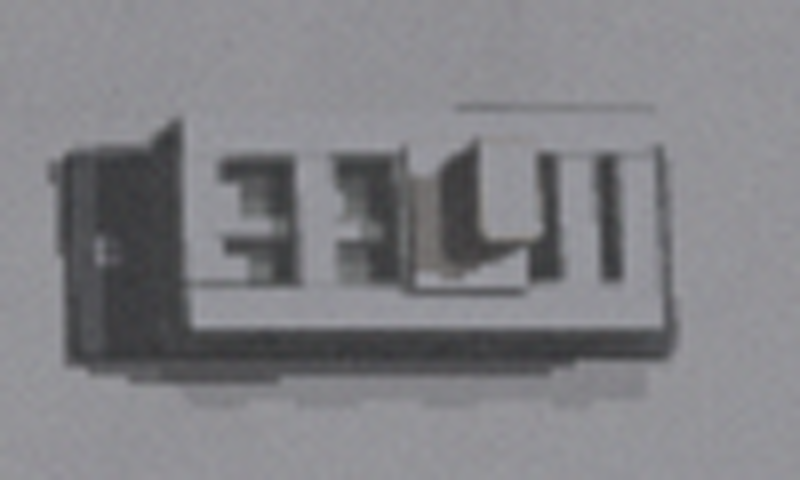

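Run:
```python
from h import *
import pickle
T,S=pickle.load(open("c6.pkl","rb"))
c=lambda X,x0,y0,s:((X[0]+.5)/s-.5+x0,(X[1]+.5)/s-.5+y0)
print(tri(T,c((512,190),395,225,8),S,c((273,255),205,325,6)))
print(onz(T,c((512,190),395,225,8),.104), onz(T,c((468,230),395,225,8),.068))
```

```text
(array([ 0.52668335, -0.09492018,  0.10062809]), np.float64(0.005415632659377957))
[ 0.52409706 -0.09581156  0.104     ] [ 0.51956887 -0.09405217  0.068     ]
```

```bash
python3 -c "
from h import *
ctrl.hand_in();st()"
```

```text
the job is handed in; nothing more can be done
the job is handed in; nothing more can be done
```

The lone spacer is in gauge slot 3, pushed home, upright and released. I handed the job in at about 32 s of the 64 s allowed.

**Search:** I squeezed the spacer along x to centre it, regripped it across y and lifted it out. Slot 1 refused it at about 4 N. Slot 2 refused it in two sideways sweeps at about 6 N, one each way. Slot 3 accepted it: the force fell from 5.6 N to zero, and the blade went down almost freely. The most I pressed on the gauge was about 7 N.

**Last checks:**
- **Depth by feel:** the collar met the gauge 29.6 mm below the height where the blade had stood on slots 1 and 2. Fully home is 30 mm; stopped by a key post would be 27 mm. The 0.4 mm gap is within my force and position noise.
- **Pictures after release:** the spacer stands upright in slot 3 with its collar on the gauge, and the arm is clear of it. The other two spacers are still in the holder, and the dish, timer and well plate are where they were.
- **Where the numbers disagreed:** the two cameras differ by about 3 mm in x and read heights about 4 mm low. They put the handle top at 100.6 mm against the expected 104 mm, so that height agrees only after allowing for the bias. I relied on the depth by feel.

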